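# Brush out a pump head and set its relief adjuster

## Robot

A 6-joint arm with a two-finger parallel gripper is mounted at the origin on the work surface. World frame = base frame: x ahead of the robot, y to its left, z up, the work surface at z = 0. Lengths are in m, angles in rad, forces in N, time in s.
With the tool pointing down it reaches from about 0.4 to 0.925 m from the base axis. Payload 12.5 kg.
Tool frame: the origin (TCP) lies at the very end of the fingers, on their centre line; the grasp point (between the pads) lies 19 mm behind it (pinch_z is the distance from the TCP to the grasp point, in m); y points along the fingers, x is the direction in which the jaws open and shut, and the axes are right-handed (so a half turn about y gives the same grasp; the last joint's range is limited). The gripper opens to 95 mm and grips with 3 to 60 N. Pads are 20 mm wide; open, the fingers measure 119 mm over their backs; the gripper's body (75 mm by 180 mm) begins 59 mm behind the grasp point.
Start: joints at [-1.358, 0.491, 1.559, -0, 1.092, -0.106], TCP at [0.196, -0.594, 0.215] pointing down, gripper open.
Joint ranges: [-3.1, 3.1], [-0.84, 2.19], [0.05, 2.79], [-1.13, 4.28], [0.06, 2.93], [-2.69, 2.69]. Speed limits (rad/s): [2.22, 2.22, 2.79, 3.14, 3.14, 3.14].

## Interface

Orientations are given as a rotation vector (axis times angle).
In Python, from workcell import state, read_camera, calibration, finish_job, pinch_z gives the robot as it stands.
- The arm moves only by the shell command python3 -m handwheel 'ROWS'. ROWS is JSON, a list of rows, each a list of 3 entries, a list of its own where there are three numbers: the opening in per cent of the stroke, from 0 (shut) to 100 (fully open), then the shift along the world's x, y, z in mm, then the turn, a rotation vector about the world's x, y, z in degrees. In form: [[fingers, [dx, dy, dz], [wx, wy, wz]], ...]. A call has exactly 10 rows; each row shifts and turns the commanded pose from where the row before left it; what a row does not reach is not made up. A row lasts 1/12 s, in which the tool goes at most 41.7 mm and 7.16 degrees, less where a joint would pass 70% of its speed; a pose out of reach is approached as far as the arm can. A call with a gripper value outside its range is refused whole. The fingers move at their own pace and stop on an object; the grip force is fixed at half the most. Time passes only in rows, so rows that do not move let the fingers close, or fill a call up. It gives the time, the measured TCP pose, the force and the opening at its end, in the units of the state.
- state(): the state, without advancing time (a new reading comes with each control period).
- read_camera(name): name is "scene" or "top" or "wrist"; returns the picture (480x640x3 uint8, blue, green, red); there is no depth.
- calibration(name): a dict with "intrinsics" (3x3 intrinsics, pixels), "rvec" (rotation vector, rad) and "tvec" (3), from world to camera coordinates, as OpenCV has them; the wrist camera has in their place "T_tool_cam" (4x4, takes a point from camera to tool coordinates, whose origin is the TCP and whose axes are the tool frame's). Camera axes: x right, y down, z forward; pixel columns grow to the right and rows downward; lengths in m; the calibration is good to about 2 mm. A picture is of the moment at which its call begins: read the wrist's pose just before it. calibration takes no time and is no camera call.
- finish_job(): hands the job in, once; it reports no verdict.
The state is a dict: "time_s": time; "joints": joint angles; "qvel": joint speeds; "tau": joint torques, N m; "eef_pos": TCP position; "eef_rot": TCP orientation; "force": force on the tool from outside, world axes, zero at the start; "wrist_torque": the same for the moment, N m; "gripper_width": opening from 0.0 (shut) to 1.0 (fully open).
Only numpy, scipy, OpenCV 4.12 (cv2) and the standard library are available. Lean on these libraries where they do the work, as an engineer would, in place of code of your own. Each camera call takes 0.05 s, during which the arm holds its last target.

## Task

Service the brass pump head in the vise: take the brush from its holder, scrub the open chamber by running the brush down to the bottom, up by at least half the chamber's depth and down to the bottom again, and stand the brush back in its holder. Then turn the black winged adjuster screw clockwise (seen from above) until it seats, back it off a quarter turn, and finish still gripping it there, so that a mate can tighten its locknut. Leave the tin, the fitting and the wrench where they are.

Things in the scene. Friction and masses are not known exactly. Their poses are not given: they have to be found in the camera images.
- brush_grip (a point): Centre of the brush's blue round handle (18 mm across, 80 mm long). The loose brush, about 90 g, stands upright, handle up: white bristle head 28 mm across and 60 mm long at the bottom (stiff, flat lower end), thin steel stem 30 mm, then the handle; 170 mm in all. This point lies 130 mm above the lower end of the bristles; its z axis points up along the handle.
- brush_tip (a point): Centre of the flat lower end of the brush's bristle head; z axis up along the brush.
- holder_floor (a point): Fixed teal round holder on an 80 mm square foot, open at the top, in which the brush stands: inner diameter 42 mm, outer 52 mm, rim 55 mm above the bench. This point is the centre of its inner floor, 6 mm above the bench.
- chamber_floor (a point): Centre of the floor of the round open chamber in the top of the brass pump head (a block 64 x 140 x 60 mm, top 85 mm above the bench, fixed in an orange vise). Chamber 46 mm in diameter, 55 mm deep, straight walls; the floor is 30 mm above the bench. Axes: z up, y along the block's length towards the adjuster, whose axis is 74 mm from the chamber's axis. The vise's spindle and tommy bar reach 102 mm from the block's centre line to this frame's -x side, 50 mm above the bench.
- chamber_mouth (a point): Centre of the chamber's mouth, flush with the block's top, 55 mm above the chamber floor.
- adjuster_grip (a point): Centre of the adjuster's flat black wing head, on the screw's upright axis, 31 mm above the block's top (116 mm above the bench). The wing is 40 mm long (along this frame's x axis, white band at the +x end), 10 mm thick (along y) and 30 mm tall; its underside is 16 mm above the block's top, over a thin stem (8 mm) and a fixed locknut 24 mm across and 8 mm high. The frame turns with the screw; it does not rise noticeably.
- adjuster (a joint): Angle of the adjuster screw in rad: 0 = seated (hard stop), growing as it is backed off, counter-clockwise seen from above (wing x axis turns counter-clockwise in the world); at 0 the wing's x axis is parallel to the chamber frame's x axis. Hard stop at the other end at 3.6. Friction about 0.06 N m keeps it where it is left.
- tin: Bystander: loose yellow tin, 60 mm across, 70 mm tall, on the bench; origin at the centre of its underside.
- fitting: Bystander: loose brass fitting, 32 mm across, 34 mm tall, on the bench; origin at the centre of its underside.
- wrench: Bystander: loose steel wrench lying flat, 160 mm long along its x axis; origin in its middle, underneath.
There are look-alikes about, which are no part of the job. There is more than one size of the part that bears brush_grip; the job needs the smaller. Of the things like the part that bears chamber_floor, leave any that is green; of the rest the larger one is meant.

How it is judged:
By the outcome, as a careful person would: the job done as asked, in the order asked, and still so for the second after the job is handed in, while the arm keeps its last pose, push and grip.
It also fails if it takes over 64 s, if anything falls off the work surface, if the arm or the gripper's body presses on something with over 40 N, if the wrist force passes 120 N, or if a joint passes its speed limit or range.

## Working session

There is one attempt and no reset: what is moved stays moved. The work goes in short steps, Python scripts to look and compute and a shell command to move; the robot and the scene stay as the last step left them, time stands still between calls to the robot, and variables do not carry over. Pictures are saved under pics/ and viewed, and the job is handed in when it is done.

```bash
mkdir -p pics; ls; python3 - <<'E'
from workcell import *
import cv2
s=state();print(s, pinch_z)
for n in ("scene","top"):
    cv2.imwrite(f"pics/{n}0.png",read_camera(n)); print(n,calibration(n))
print(calibration("wrist"))
E
```

```text
pics
{'time_s': 0.0, 'joints': array([-1.35756629e+00,  4.91560949e-01,  1.55941855e+00, -3.82196602e-05,
        1.09171289e+00, -1.05598627e-01]), 'qvel': array([ 9.59789669e-04,  5.40992929e-05,  7.88843372e-04, -1.78092498e-05,
        9.01450335e-04,  1.89166941e-04]), 'tau': array([-1.64781231e-04, -6.12650299e+01, -2.58185399e+01,  6.93572662e-02,
        4.82584024e-02, -9.73286024e-05]), 'eef_pos': array([ 0.19587303, -0.59326842,  0.21407153]), 'eef_rot': array([-1.34260562,  0.97178295, -0.97038905]), 'force': array([-0.02882346, -0.54831137,  0.36352788]), 'wrist_torque': array([ 0.02039507,  0.02448984, -0.06529847]), 'gripper_width': 0.9952828720087192} 0.0188
scene {'intrinsics': array([[495.38633138,   0.        , 316.25659134],
       [  0.        , 495.38633138, 237.6136919 ],
       [  0.        ,   0.        ,   1.        ]]), 'rvec': array([ 1.73653127,  1.68572877, -0.76589763]), 'tvec': array([ 2.93484412e-04, -2.98420165e-01,  1.44987686e+00])}
top {'intrinsics': array([[574.66513218,   0.        , 310.75865768],
       [  0.        , 574.66513218, 243.13211043],
       [  0.        ,   0.        ,   1.        ]]), 'rvec': array([ 2.15221661, -2.16027974,  0.12691239]), 'tvec': array([0.00462364, 0.59889111, 1.28062059])}
{'intrinsics': array([[336.76978164,   0.        , 315.05362286],
       [  0.        , 336.76978164, 239.18715381],
       [  0.        ,   0.        ,   1.        ]]), 'T_tool_cam': array([[ 9.99999851e-01, -5.40078721e-04,  7.78992956e-05,
        -2.52043445e-04],
       [-2.27052956e-04, -2.82025172e-01,  9.59406979e-01,
        -1.70838449e-01],
       [-4.96185731e-04, -9.59406854e-01, -2.82025252e-01,
         7.98946540e-02],
       [ 0.00000000e+00,  0.00000000e+00,  0.00000000e+00,
         1.00000000e+00]])}
```

View pics/scene0.png

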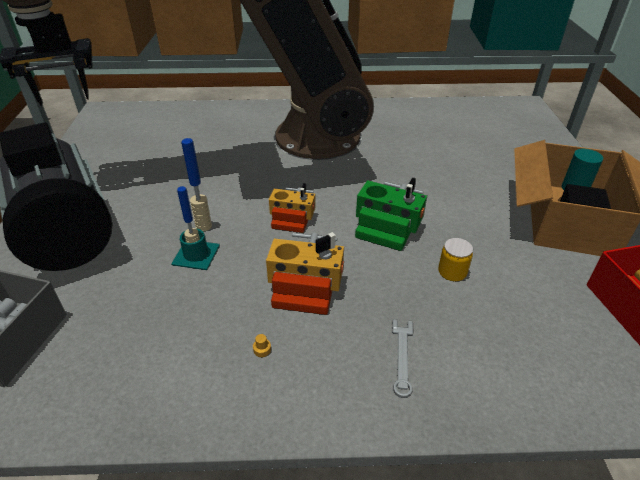

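View pics/top0.png

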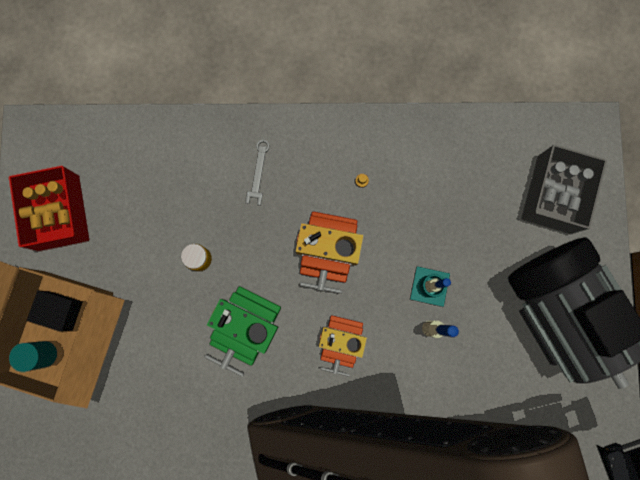

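The top view shows the target brass pump in the orange vise, with its chamber near (345,246) and its wing near (312,238). The brush stands in the teal holder near (432,285), and the bigger look-alike brush is close by at (433,328). Next I'll zoom in on these.

```bash
cat > h.py <<'E'
import numpy as np, cv2
from workcell import *
from scipy.spatial.transform import Rotation as R
def cam(n):
    c=calibration(n); K=np.array(c["intrinsics"])
    if n=="wrist":
        s=state();T=np.eye(4);T[:3,:3]=R.from_rotvec(s["eef_rot"]).as_matrix();T[:3,3]=s["eef_pos"]
        W=T@c["T_tool_cam"]; return K,W[:3,:3].T,-W[:3,:3].T@W[:3,3]
    return K,R.from_rotvec(c["rvec"]).as_matrix(),np.array(c["tvec"])
def ray(cm,uv):
    K,Rm,t=cm; d=Rm.T@np.linalg.solve(K,[uv[0],uv[1],1]); return -Rm.T@t,d
def plane(cm,uv,z):
    o,d=ray(cm,uv); return o+d*(z-o[2])/d[2]
def proj(cm,p):
    K,Rm,t=cm; q=K@(Rm@np.array(p)+t); return q[:2]/q[2]
E
python3 - <<'E'
import cv2
t=cv2.imread("pics/top0.png");s=cv2.imread("pics/scene0.png")
a=cv2.resize(t[200:300,285:385],(500,500),interpolation=cv2.INTER_CUBIC)
b=cv2.resize(t[255:355,395:495][:60],(300,180),interpolation=cv2.INTER_CUBIC)
cv2.imwrite("pics/c1.png",a)
cv2.imwrite("pics/c2.png",cv2.resize(t[260:345,400:470],(560,680)[::1],interpolation=cv2.INTER_CUBIC)[:600])
cv2.imwrite("pics/c3.png",cv2.resize(s[120:320,165:365],(600,600),interpolation=cv2.INTER_CUBIC))
E
```

```text
(no output)
```

View pics/c1.png

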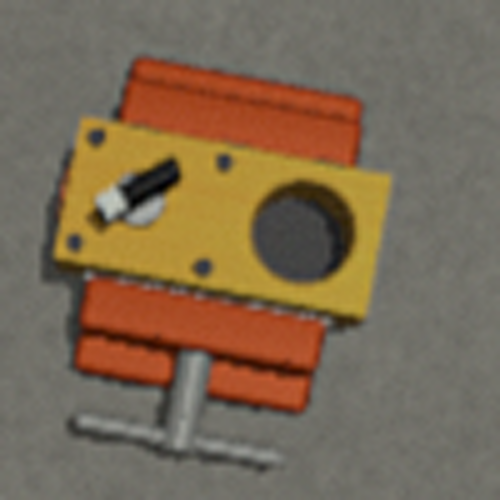

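View pics/c2.png

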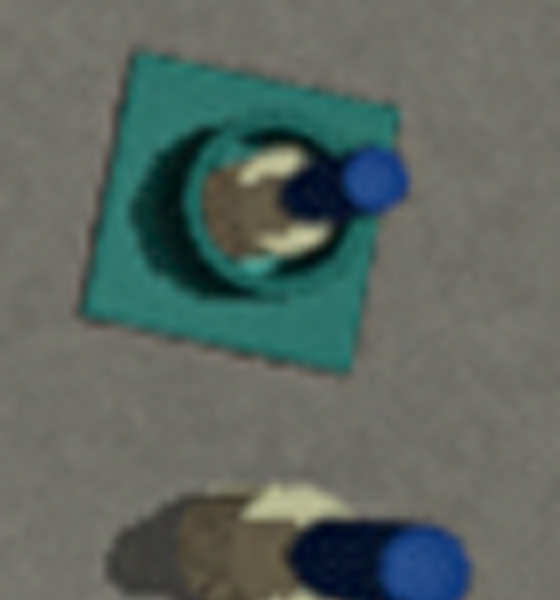

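View pics/c3.png

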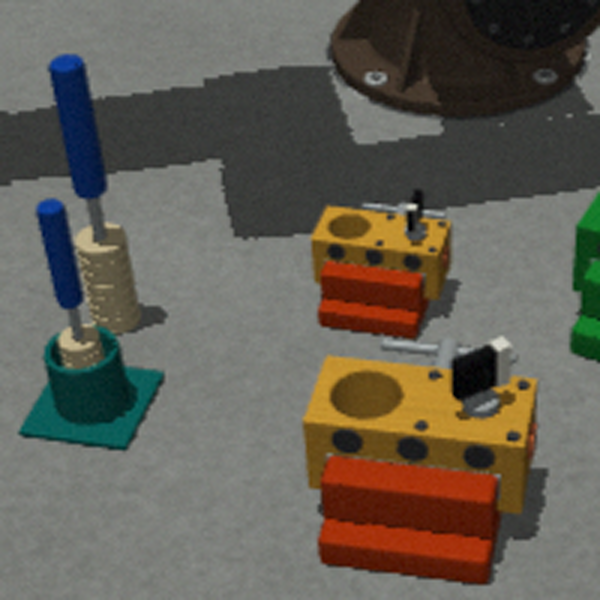

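```bash
python3 - <<'E'
from h import *
c=cam("top"); s=cam("scene")
f5=lambda x,y:((x+.5)/5-.5+285,(y+.5)/5-.5+200)
f8=lambda x,y:((x+.5)/8-.5+400,(y+.5)/8-.5+260)
cor=[plane(c,f5(*p),.085) for p in [(82,117),(390,173),(362,322),(55,262)]]
print(np.round(cor,4)); m=np.mean(cor,0); print("blk centre",m)
yv=(cor[0]+cor[3]-cor[1]-cor[2])/2; print("len",np.linalg.norm(yv),"wid",np.linalg.norm((cor[0]+cor[1]-cor[2]-cor[3])/2)); 
print("yaw of y",np.degrees(np.arctan2(yv[1],yv[0])))
ch=plane(c,f5(303,232),.085);print("chamber",ch)
w=[plane(c,f5(*p),.131) for p in [(110,205),(168,168)]];print("wing top white",w[0],"black",w[1], np.linalg.norm(w[0]-w[1]))
print("brush top",plane(c,f8(375,182),.176))
t=cv2.imread("pics/top0.png");hsv=cv2.cvtColor(t,cv2.COLOR_BGR2HSV)
hc=[plane(c,f8(*p),.003) for p in [(135,50),(400,105),(352,373),(80,318)]];print("holder foot",np.mean(hc,0),np.linalg.norm(hc[0]-hc[1]))
print("rim outer",plane(c,f8(272,205),.055))
print("big brush top",[plane(c,f8(425,568),z) for z in (.2,.24)])
# scene brush top: c3 scale3 offset 165,120
f3=lambda x,y:((x+.5)/3-.5+165,(y+.5)/3-.5+120)
print("scene brush top",plane(s,f3(51,205),.176))
print("scene chamber",plane(s,f3(366,395),.085))
print("scene pred brush tip base", proj(s,[*plane(c,f8(375,182),.176)[:2],.066]))
E
```

```text
[[ 0.638   0.0237  0.085 ]
 [ 0.6124 -0.1125  0.085 ]
 [ 0.5464 -0.0992  0.085 ]
 [ 0.5734  0.0356  0.085 ]]
blk centre [ 0.59255161 -0.03811184  0.085     ]
len 0.13805668584101818 wid 0.06652538408778821
yaw of y 79.00359281548951
chamber [ 0.58628765 -0.07376138  0.085     ]
wing top white [0.59278428 0.01080435 0.131     ] black [ 0.60858122 -0.01395839  0.131     ] 0.029372378081452235
brush top [ 0.50061059 -0.27317985  0.176     ]
holder foot [ 0.50153394 -0.27414796  0.003     ] 0.07854811110808066
rim outer [ 0.50073246 -0.27215353  0.055     ]
big brush top [array([ 0.40448594, -0.27686211,  0.2       ]), array([ 0.40567254, -0.26729747,  0.24      ])]
scene brush top [ 0.50308395 -0.2733239   0.176     ]
scene chamber [ 0.58922459 -0.0745781   0.085     ]
scene pred brush tip base [191.44411324 230.92887486]
```

```bash
python3 - <<'E'
from h import *
s=state();M=R.from_rotvec(s["eef_rot"]).as_matrix();print(M.round(3))
print("jaw yaw",np.degrees(np.arctan2(M[1,0],M[0,0])),np.degrees(s["joints"]))
cv2.imwrite("pics/w0.png",read_camera("wrist"))
E
```

```text
[[ 0.313 -0.     0.95 ]
 [-0.95   0.001  0.313]
 [-0.001 -1.     0.   ]]
jaw yaw -71.73238454290954 [-7.77830325e+01  2.81612520e+01  8.93441016e+01  9.47994438e-04
  6.25526973e+01 -6.05108181e+00]
```

View pics/w0.png

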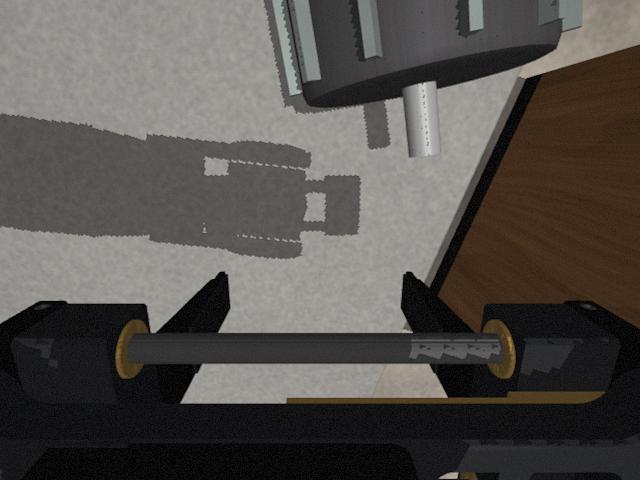

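```bash
python3 -m handwheel '[[100,[0,0,20],[0,0,0]],[100,[0,0,20],[0,0,-2]],[100,[0,0,20],[0,0,-2]],[100,[0,0,20],[0,0,-2]],[100,[0,0,20],[0,0,-2]],[100,[0,0,20],[0,0,-2]],[100,[0,0,20],[0,0,-2]],[100,[0,0,20],[0,0,-2]],[100,[0,0,20],[0,0,-2]],[100,[0,0,20],[0,0,-2]]]' && python3 -m handwheel '[[100,[10,12,0],[0,0,0]],[100,[20,22,0],[0,0,0]],[100,[20,22,0],[0,0,0]],[100,[20,22,0],[0,0,0]],[100,[20,22,0],[0,0,0]],[100,[20,22,0],[0,0,0]],[100,[20,22,0],[0,0,0]],[100,[20,22,0],[0,0,0]],[100,[20,22,0],[0,0,0]],[100,[20,22,0],[0,0,0]]]'
```

```text
time_s: 0.98
eef_pos: [0.1959, -0.5933, 0.4154]
eef_rot: [-1.21, 1.207, -1.207]
force: [-0.6, 0.1, 0.2]
gripper_width: 0.999
time_s: 1.82
eef_pos: [0.3867, -0.3816, 0.4139]
eef_rot: [-1.212, 1.206, -1.204]
force: [0.3, -0.7, 0.0]
gripper_width: 1.001
```

```bash
python3 -m handwheel '[[100,[20,20,0],[0,0,0]],[100,[20,20,0],[0,0,0]],[100,[20,20,0],[0,0,0]],[100,[20,20,0],[0,0,0]],[100,[20,20,-15],[0,0,0]],[100,[10,6,-25],[0,0,0]],[100,[4,2,-30],[0,0,0]],[100,[0,0,-25],[0,0,0]],[100,[0,0,-15],[0,0,0]],[100,[0,0,0],[0,0,0]]]'; python3 - <<'E'
from h import *
cv2.imwrite("pics/w1.png",read_camera("wrist"))
cv2.imwrite("pics/s1.png",read_camera("scene"))
cm=cam("wrist")
print(state()["eef_pos"],proj(cm,[.5015,-.273,.176]),proj(cm,[.5015,-.273,.055]))
E
```

```text
time_s: 2.65
eef_pos: [0.4988, -0.274, 0.3008]
eef_rot: [-1.213, 1.211, -1.2]
force: [0.2, 0.8, -0.8]
gripper_width: 1.003
[ 0.49987808 -0.2751424   0.30461967] [313.07663055 228.83165311] [313.63308323 204.58733087]
```

View pics/w1.png

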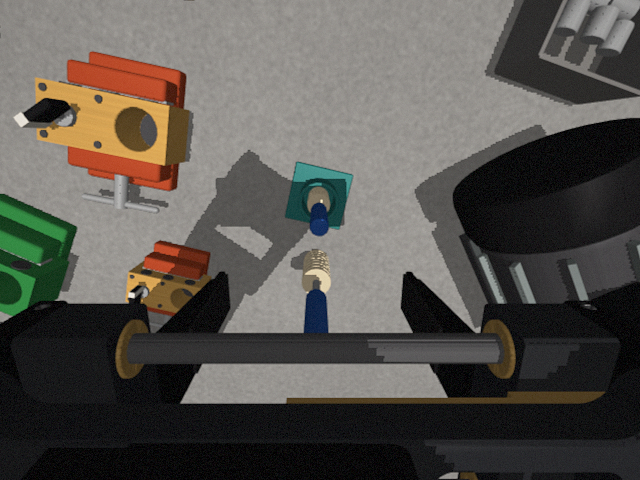

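View pics/s1.png

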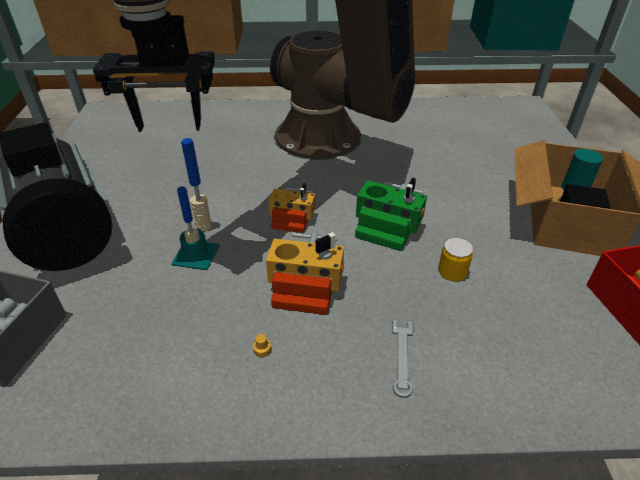

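```bash
python3 - <<'E'
from h import *
w=cv2.imread("pics/w1.png")
cv2.imwrite("pics/c4.png",cv2.resize(w[150:250,270:370],(600,600),interpolation=cv2.INTER_CUBIC))
for i in range(5): 
    s=state(); print(s["time_s"],s["eef_pos"],R.from_rotvec(s["eef_rot"]).as_matrix().round(4).tolist())
cm=cam("wrist")
hsv=cv2.cvtColor(w,cv2.COLOR_BGR2HSV)
m=cv2.inRange(hsv,(80,80,40),(95,255,255));m[:, :270]=0;m[:,370:]=0
u=cv2.findContours(m,0,1)[0];u=max(u,key=cv2.contourArea);b=cv2.minAreaRect(u);print("teal",b)
for p in cv2.boxPoints(b): print(plane(cm,p,.003).round(4))
for p in [(137,129)]: print("chamber",plane(cm,p,.085))
t=cv2.imread("pics/top0.png");hsv=cv2.cvtColor(t,cv2.COLOR_BGR2HSV)
m=cv2.inRange(hsv,(80,80,40),(95,255,255));m[:, :395]=0;m[:,470:]=0
u=max(cv2.findContours(m,0,1)[0],key=cv2.contourArea);b=cv2.minAreaRect(u);print(b,plane(cam("top"),b[0],.003))
E
```

```text
2.75 [ 0.49987808 -0.2751424   0.30461967] [[0.0052, -0.0007, 1.0], [-1.0, 0.0004, 0.0052], [-0.0004, -1.0, -0.0007]]
2.75 [ 0.49987808 -0.2751424   0.30461967] [[0.0052, -0.0007, 1.0], [-1.0, 0.0004, 0.0052], [-0.0004, -1.0, -0.0007]]
2.75 [ 0.49987808 -0.2751424   0.30461967] [[0.0052, -0.0007, 1.0], [-1.0, 0.0004, 0.0052], [-0.0004, -1.0, -0.0007]]
2.75 [ 0.49987808 -0.2751424   0.30461967] [[0.0052, -0.0007, 1.0], [-1.0, 0.0004, 0.0052], [-0.0004, -1.0, -0.0007]]
2.75 [ 0.49987808 -0.2751424   0.30461967] [[0.0052, -0.0007, 1.0], [-1.0, 0.0004, 0.0052], [-0.0004, -1.0, -0.0007]]
teal ((317.908203125, 195.39015197753906), (57.94694900512695, 56.80175018310547), 13.240518569946289)
[ 0.4745 -0.2292  0.003 ]
[ 0.5519 -0.2488  0.003 ]
[ 0.5344 -0.3266  0.003 ]
[ 0.4552 -0.3106  0.003 ]
chamber [ 0.59048828 -0.07810174  0.085     ]
((429.7692565917969, 286.15380859375), (34.12420654296875, 34.124202728271484), 11.309932708740234) [ 0.50103295 -0.27411319  0.003     ]
```

View pics/c4.png

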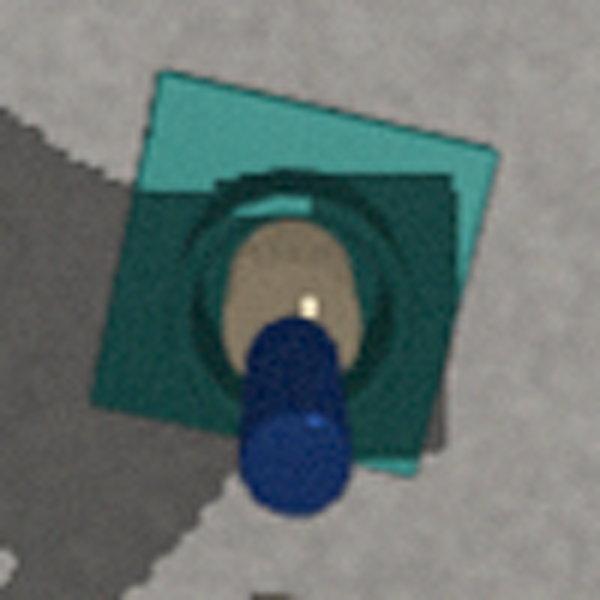

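```bash
python3 -m handwheel '[[100,[2,-1,-15],[0,0,0]],[100,[0,0,-20],[0,0,0]],[100,[0,0,-20],[0,0,0]],[100,[0,0,-20],[0,0,0]],[100,[0,0,-20],[0,0,0]],[100,[0,0,-20],[0,0,0]],[100,[0,0,-20],[0,0,0]],[100,[0,0,-20],[0,0,0]],[100,[0,0,-13],[0,0,0]],[100,[0,0,-10],[0,0,0]]]'; python3 - <<'E'
from h import *
w=read_camera("wrist")
cv2.imwrite("pics/w2.png",w)
cv2.imwrite("pics/s2.png",cv2.resize(read_camera("scene")[60:300,60:300],(600,600)))
cm=cam("wrist")
print(state()["eef_pos"],proj(cm,[.5015,-.273,.176]))
E
```

```text
time_s: 3.58
eef_pos: [0.5023, -0.2768, 0.1267]
eef_rot: [-1.211, 1.205, -1.207]
force: [0.6, -0.0, -0.7]
gripper_width: 0.999
[ 0.50189747 -0.27653818  0.1263333 ] [307.17794252 342.97564497]
```

View pics/w2.png

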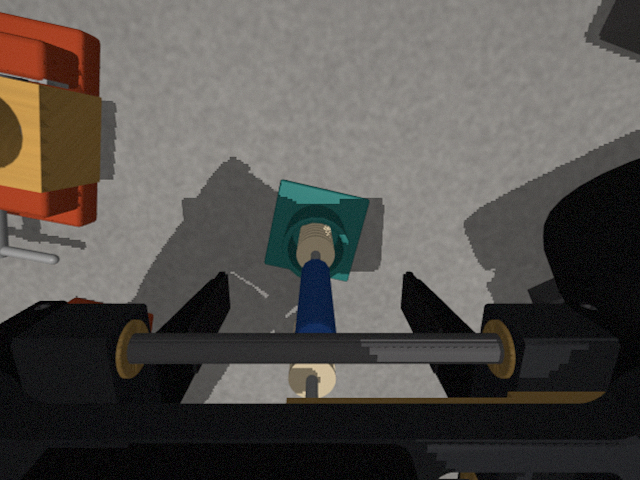

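View pics/s2.png

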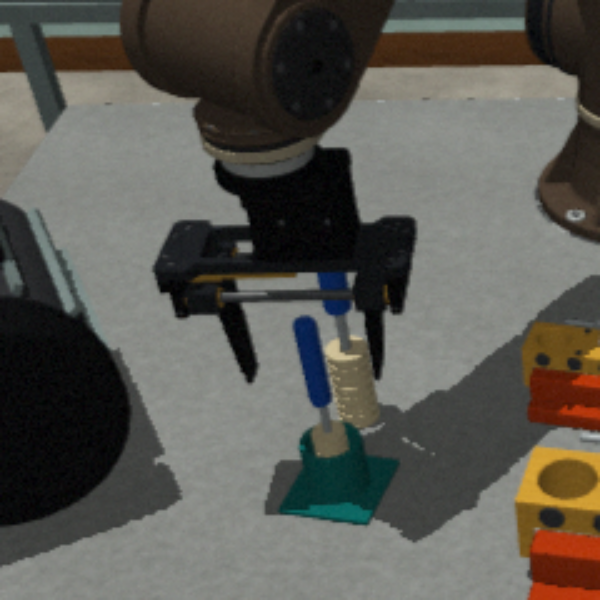

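```bash
python3 - <<'E'
from h import *
cm=cam("wrist")
for x in (.497,.502,.507): print(x,proj(cm,[x,-.277,.096]),proj(cm,[x,-.277,.066]),proj(cm,[x+.0095,-.277,.096]))
s=cam("scene")
# tip midpoint & brush axis in scene
print(proj(s,[.502,-.277,.126]),proj(s,[.502,-.277,.176]))
E
python3 - <<'E'
import cv2
w=cv2.imread("pics/w2.png");cv2.imwrite("pics/c5.png",cv2.resize(w[200:350,240:390],(600,600),interpolation=cv2.INTER_CUBIC))
E
```

```text
0.497 [316.20296208 277.27625289] [316.07160407 261.19606551] [316.27851782 263.42642021]
0.502 [316.24249364 270.02987418] [316.10571842 254.71045046] [316.31904952 255.99670894]
0.507 [316.28254692 262.68786149] [316.14022964 248.14938478] [316.36012293 248.4676992 ]
[184.3940607  208.36313548] [179.83725805 187.70387507]
```

View pics/c5.png

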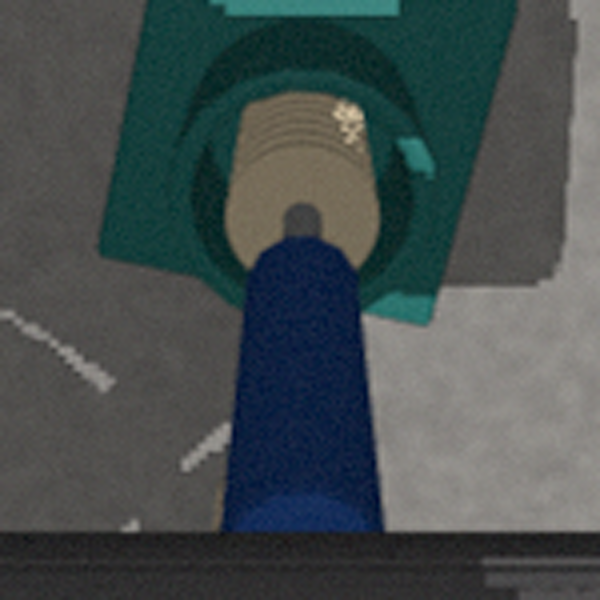

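The handle sits centred between the fingers, at about column 316, and its x is within about 2 mm. I'll close on it.

```bash
python3 -m handwheel '[[60,[-1,0,0],[0,0,0]],[30,[0,0,0],[0,0,0]],[0,[0,0,0],[0,0,0]],[0,[0,0,0],[0,0,0]],[0,[0,0,0],[0,0,0]],[0,[0,0,0],[0,0,0]],[0,[0,0,0],[0,0,0]],[0,[0,0,0],[0,0,0]],[0,[0,0,0],[0,0,0]],[0,[0,0,0],[0,0,0]]]'
```

```text
time_s: 4.52
eef_pos: [0.5009, -0.2765, 0.1266]
eef_rot: [-1.211, 1.206, -1.206]
force: [0.3, -0.6, -0.1]
gripper_width: 0.359
```

```bash
python3 -m handwheel '[[0,[0,0,0],[0,0,0]],[0,[0,0,0],[0,0,0]],[0,[0,0,0],[0,0,0]],[0,[0,0,0],[0,0,0]],[0,[0,0,0],[0,0,0]],[0,[0,0,0],[0,0,0]],[0,[0,0,0],[0,0,0]],[0,[0,0,0],[0,0,0]],[0,[0,0,0],[0,0,0]],[0,[0,0,3],[0,0,0]]]'
```

```text
time_s: 5.35
eef_pos: [0.5007, -0.2764, 0.1293]
eef_rot: [-1.212, 1.207, -1.205]
force: [0.0, 1.1, -0.1]
gripper_width: 0.185
```

```bash
python3 -m handwheel '[[0,[0,0,10],[0,0,0]],[0,[0,0,20],[0,0,0]],[0,[0,0,20],[0,0,0]],[0,[0,0,20],[0,0,0]],[0,[0,0,20],[0,0,0]],[0,[0,0,20],[0,0,0]],[0,[0,0,10],[0,0,0]],[0,[8,20,0],[0,0,0]],[0,[10,24,0],[0,0,0]],[0,[10,24,0],[0,0,0]]]' && python3 -m handwheel '[[0,[10,24,0],[0,0,0]],[0,[10,24,0],[0,0,0]],[0,[10,24,0],[0,0,0]],[0,[10,22,0],[0,0,0]],[0,[9,18,0],[0,0,0]],[0,[6,12,0],[0,0,0]],[0,[3,8,0],[0,0,0]],[0,[0,0,0],[0,0,0]],[0,[0,0,0],[0,0,0]],[0,[0,0,0],[0,0,0]]]'; python3 - <<'E'
from h import *
for n in("wrist","scene","top"): cv2.imwrite(f"pics/{n}3.png",read_camera(n))
s=state();print(s["eef_pos"],s["force"],s["gripper_width"])
s=cv2.imread("pics/scene3.png");t=cv2.imread("pics/top3.png")
cv2.imwrite("pics/c6.png",np.hstack([cv2.resize(s[150:350,220:420],(400,400)),cv2.resize(t[200:300,285:385],(400,400))]))
E
```

```text
time_s: 6.18
eef_pos: [0.5289, -0.208, 0.2501]
eef_rot: [-1.211, 1.206, -1.207]
force: [0.9, 0.4, -0.1]
gripper_width: 0.188
time_s: 7.02
eef_pos: [0.5866, -0.0773, 0.2497]
eef_rot: [-1.211, 1.206, -1.206]
force: [0.1, 0.1, -0.6]
gripper_width: 0.183
[ 0.58668664 -0.07734799  0.24971553] [-0.05087848  0.59008004 -1.89093655] 0.182261583315622
```

View pics/wrist3.png

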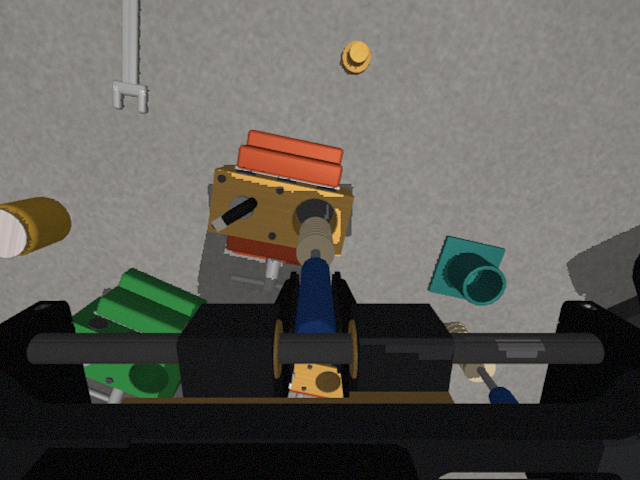

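View pics/c6.png

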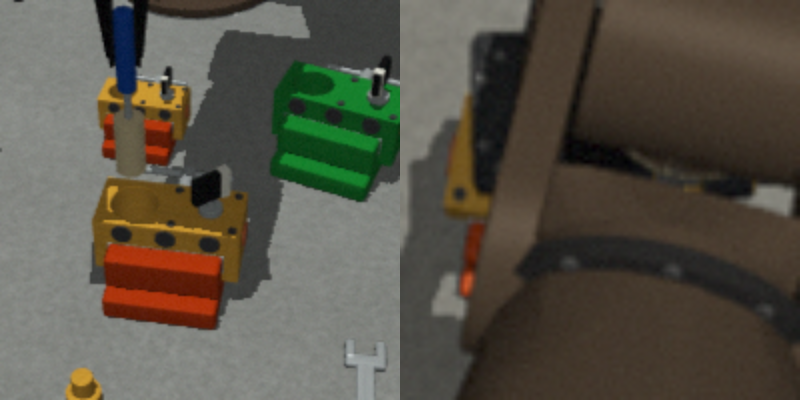

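```bash
python3 - <<'E'
from h import *
cm=cam("wrist");w=cv2.imread("pics/wrist3.png")
c=cv2.resize(w[160:280,240:360],(600,600),interpolation=cv2.INTER_CUBIC)
p=state()["eef_pos"]
a=np.linspace(0,2*np.pi,60)
for k,col in((p,(0,255,0)),):
  for t in a:
    q=proj(cm,[k[0]+.023*np.cos(t),k[1]+.023*np.sin(t),.085]);q=(q-[240,160])*5
    cv2.circle(c,tuple(int(v) for v in q),2,col,-1)
cv2.imwrite("pics/c7.png",c)
E
```

```text
(no output)
```

View pics/c7.png

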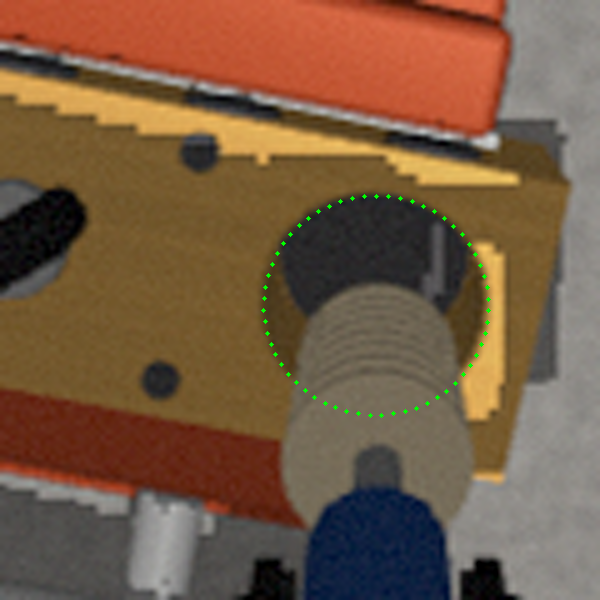

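The predicted mouth circle sits on the real mouth, so the brush is aligned and I'll take it down.

```bash
python3 -m handwheel '[[0,[0,0,-10],[0,0,0]],[0,[0,0,-12],[0,0,0]],[0,[0,0,-12],[0,0,0]],[0,[0,0,-12],[0,0,0]],[0,[0,0,-12],[0,0,0]],[0,[0,0,-12],[0,0,0]],[0,[0,0,-12],[0,0,0]],[0,[0,0,-8],[0,0,0]],[0,[0,0,-3],[0,0,0]],[0,[0,0,0],[0,0,0]]]' && python3 -m handwheel '[[0,[0,0,-1],[0,0,0]],[0,[0,0,-1],[0,0,0]],[0,[0,0,-1],[0,0,0]],[0,[0,0,-1],[0,0,0]],[0,[0,0,0],[0,0,0]],[0,[0,0,0],[0,0,0]],[0,[0,0,0],[0,0,0]],[0,[0,0,0],[0,0,0]],[0,[0,0,0],[0,0,0]],[0,[0,0,0],[0,0,0]]]'; python3 -c "
from workcell import *
s=state();print(s['eef_pos'],s['force'],s['wrist_torque'])"
```

```text
time_s: 8.0
eef_pos: [0.5866, -0.0766, 0.1558]
eef_rot: [-1.212, 1.207, -1.205]
force: [-0.2, -0.1, -1.1]
gripper_width: 0.183
time_s: 8.83
eef_pos: [0.5869, -0.0765, 0.1527]
eef_rot: [-1.211, 1.206, -1.206]
force: [-0.8, 0.3, -0.6]
gripper_width: 0.184
[ 0.58694108 -0.07649297  0.15267851] [-0.76797793  0.26524643 -0.60754484] [ 0.02346996  0.02288746 -0.0360313 ]
```

```bash
python3 -m handwheel '[[0,[0,0,-0.5],[0,0,0]],[0,[0,0,-0.5],[0,0,0]],[0,[0,0,-0.5],[0,0,0]],[0,[0,0,-0.5],[0,0,0]],[0,[0,0,0],[0,0,0]],[0,[0,0,0],[0,0,0]],[0,[0,0,0],[0,0,0]],[0,[0,0,0],[0,0,0]],[0,[0,0,0],[0,0,0]],[0,[0,0,0],[0,0,0]]]'; python3 -c "
from workcell import *
s=state();print(s['eef_pos'],s['force'],s['wrist_torque'])"
```

```text
time_s: 9.67
eef_pos: [0.5869, -0.0765, 0.1507]
eef_rot: [-1.211, 1.206, -1.206]
force: [0.3, -0.5, -0.7]
gripper_width: 0.187
[ 0.58692067 -0.07652431  0.15066104] [ 0.28190936 -0.49624037 -0.66604247] [ 0.06686593  0.01961653 -0.00733949]
```

```bash
python3 -m handwheel '[[0,[0,0,-0.5],[0,0,0]],[0,[0,0,-0.5],[0,0,0]],[0,[0,0,-0.5],[0,0,0]],[0,[0,0,-0.5],[0,0,0]],[0,[0,0,0],[0,0,0]],[0,[0,0,0],[0,0,0]],[0,[0,0,0],[0,0,0]],[0,[0,0,0],[0,0,0]],[0,[0,0,0],[0,0,0]],[0,[0,0,0],[0,0,0]]]'; python3 -c "
from workcell import *
s=state();print(s['eef_pos'],s['force'],s['wrist_torque'])"
```

```text
time_s: 10.5
eef_pos: [0.5874, -0.0766, 0.1505]
eef_rot: [-1.21, 1.204, -1.207]
force: [-3.2, 1.0, 16.2]
gripper_width: 0.183
[ 0.5874148  -0.0765895   0.15053838] [-3.20454225  0.96124617 16.15213596] [0.32389209 0.91712686 0.02619484]
```

Contact reads 16 N, so the brush is at the bottom. Now up 38 mm and back down.

```bash
python3 -m handwheel '[[0,[0,0,6],[0,0,0]],[0,[0,0,8],[0,0,0]],[0,[0,0,8],[0,0,0]],[0,[0,0,8],[0,0,0]],[0,[0,0,8],[0,0,0]],[0,[0,0,0],[0,0,0]],[0,[0,0,0],[0,0,0]],[0,[0,0,-8],[0,0,0]],[0,[0,0,-8],[0,0,0]],[0,[0,0,-6],[0,0,0]]]' && python3 -m handwheel '[[0,[0,0,-6],[0,0,0]],[0,[0,0,-4],[0,0,0]],[0,[0,0,-2],[0,0,0]],[0,[0,0,-1],[0,0,0]],[0,[0,0,-1],[0,0,0]],[0,[0,0,-1],[0,0,0]],[0,[0,0,-0.5],[0,0,0]],[0,[0,0,-0.5],[0,0,0]],[0,[0,0,0],[0,0,0]],[0,[0,0,0],[0,0,0]]]'; python3 -c "
from workcell import *
s=state();print(s['eef_pos'],s['force'],s['wrist_torque'])"
```

```text
time_s: 11.33
eef_pos: [0.5864, -0.0764, 0.1629]
eef_rot: [-1.212, 1.207, -1.205]
force: [-0.2, 0.8, -1.1]
gripper_width: 0.183
time_s: 12.17
eef_pos: [0.5874, -0.0766, 0.1506]
eef_rot: [-1.21, 1.204, -1.207]
force: [-2.8, 1.1, 13.1]
gripper_width: 0.186
[ 0.58740818 -0.07657739  0.15055965] [-2.78183872  1.05562425 13.06928753] [ 0.23192195  0.81818213 -0.00181558]
```

```bash
python3 -m handwheel '[[0,[0,0,8],[0,0,0]],[0,[0,0,16],[0,0,0]],[0,[0,0,20],[0,0,0]],[0,[0,0,20],[0,0,0]],[0,[0,0,20],[0,0,0]],[0,[0,0,17],[0,0,0]],[0,[-6,-14,0],[0,0,0]],[0,[-10,-24,0],[0,0,0]],[0,[-10,-24,0],[0,0,0]],[0,[-10,-24,0],[0,0,0]]]' && python3 -m handwheel '[[0,[-10,-24,0],[0,0,0]],[0,[-10,-24,0],[0,0,0]],[0,[-10,-24,0],[0,0,0]],[0,[-10,-22,0],[0,0,0]],[0,[-7,-14,0],[0,0,0]],[0,[-3,-6,0],[0,0,0]],[0,[0,0,0],[0,0,0]],[0,[0,0,0],[0,0,0]],[0,[0,0,0],[0,0,0]],[0,[0,0,0],[0,0,0]]]'; python3 - <<'E'
from h import *
cm=cam("wrist");w=read_camera("wrist");s=read_camera("scene")
p=state()["eef_pos"];print(p,state()["force"])
x0,y0=265,150
c=cv2.resize(w[y0:y0+120,x0:x0+120],(600,600),interpolation=cv2.INTER_CUBIC)
for t in np.linspace(0,2*np.pi,60):
    q=(proj(cm,[p[0]+.026*np.cos(t),p[1]+.026*np.sin(t),.055])-[x0,y0])*5
    cv2.circle(c,tuple(int(v) for v in q),2,(0,255,0),-1)
cv2.imwrite("pics/c8.png",c)
cv2.imwrite("pics/c9.png",cv2.resize(s[60:300,60:300],(600,600)))
E
```

```text
time_s: 13.0
eef_pos: [0.5505, -0.1632, 0.2503]
eef_rot: [-1.212, 1.204, -1.206]
force: [0.4, -0.5, -0.5]
gripper_width: 0.184
time_s: 13.83
eef_pos: [0.5013, -0.2756, 0.2498]
eef_rot: [-1.212, 1.205, -1.205]
force: [-0.3, -0.2, -1.2]
gripper_width: 0.186
[ 0.50130317 -0.27577847  0.24972387] [-0.71085491 -0.31111252 -1.43060078]
```

View pics/c8.png

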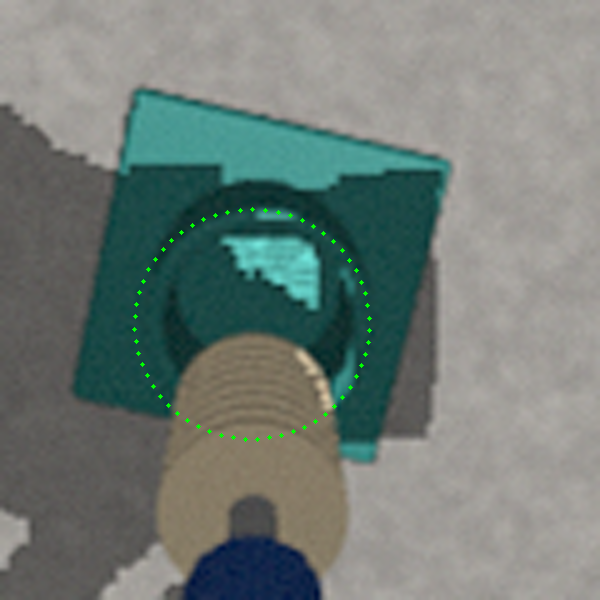

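View pics/c9.png

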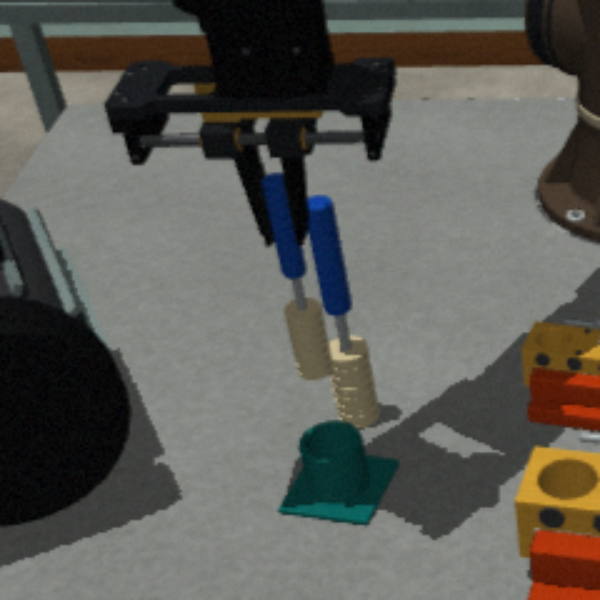

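```bash
python3 - <<'E'
from h import *
cm=cam("wrist");w=cv2.imread("pics/c8.png")
g=np.clip(255*(w/255.)**.5*1.2,0,255).astype(np.uint8)
p=state()["eef_pos"]
x0,y0=265,150
for z,r,col in((.055,.021,(0,0,255)),(.006,.021,(255,0,255))):
  for t in np.linspace(0,2*np.pi,60):
    q=(proj(cm,[p[0]+r*np.cos(t),p[1]+r*np.sin(t),z])-[x0,y0])*5
    cv2.circle(g,tuple(int(v) for v in q),2,col,-1)
cv2.imwrite("pics/c10.png",g)
for c in [(137,88),(450,160),(377,460),(73,395)]: print(plane(cm,(c[0]/5+x0,c[1]/5+y0),.004))
E
```

```text
[ 0.54911003 -0.24783106  0.004     ]
[ 0.53216555 -0.32446533  0.004     ]
[ 0.45509825 -0.30857631  0.004     ]
[ 0.47204995 -0.23042348  0.004     ]
```

View pics/c10.png

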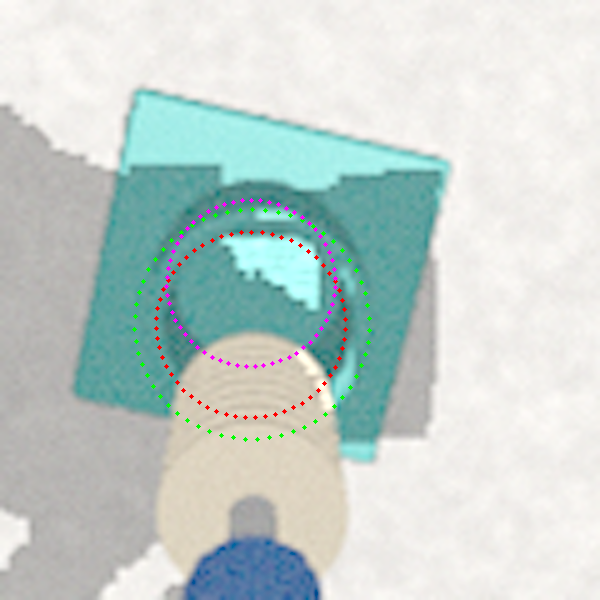

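```bash
python3 -m handwheel '[[0,[1,-1,-10],[0,0,0]],[0,[0,0,-20],[0,0,0]],[0,[0,0,-20],[0,0,0]],[0,[0,0,-15],[0,0,0]],[0,[0,0,-12],[0,0,0]],[0,[0,0,-12],[0,0,0]],[0,[0,0,-12],[0,0,0]],[0,[0,0,-12],[0,0,0]],[0,[0,0,-6],[0,0,0]],[0,[0,0,-2],[0,0,0]]]' && python3 -m handwheel '[[0,[0,0,-0.5],[0,0,0]],[0,[0,0,-0.5],[0,0,0]],[0,[0,0,-0.5],[0,0,0]],[0,[0,0,-0.5],[0,0,0]],[0,[0,0,-0.5],[0,0,0]],[0,[0,0,0],[0,0,0]],[0,[0,0,0],[0,0,0]],[0,[0,0,0],[0,0,0]],[0,[0,0,0],[0,0,0]],[0,[0,0,0],[0,0,0]]]'; python3 - <<'E'
from h import *
cv2.imwrite("pics/w4.png",read_camera("wrist"));cv2.imwrite("pics/s4.png",cv2.resize(read_camera("scene")[60:300,60:300],(600,600)))
s=state();print(s["eef_pos"],s["force"])
E
```

```text
time_s: 14.77
eef_pos: [0.5016, -0.2771, 0.1272]
eef_rot: [-1.212, 1.207, -1.204]
force: [0.4, 0.2, -1.5]
gripper_width: 0.186
time_s: 15.6
eef_pos: [0.5021, -0.2776, 0.1266]
eef_rot: [-1.211, 1.205, -1.207]
force: [-1.5, 0.7, 5.2]
gripper_width: 0.183
[ 0.50211906 -0.27768259  0.12659022] [0.35723307 0.40677838 5.92340078]
```

View pics/s4.png

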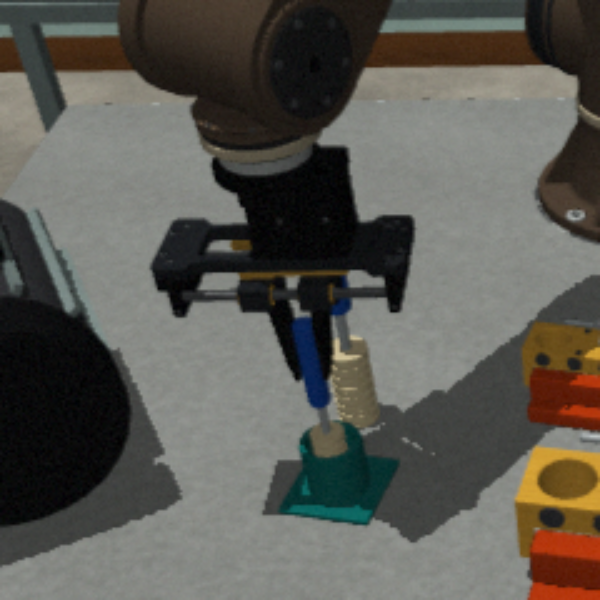

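View pics/w4.png

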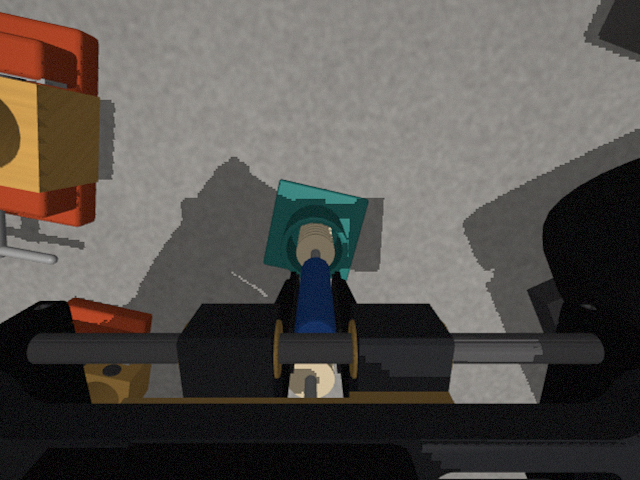

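The brush is standing in the holder on its floor, with light contact of about 6 N. I'll ease off, open and go up.

```bash
python3 -m handwheel '[[0,[0,0,0.3],[0,0,0]],[20,[0,0,0],[0,0,0]],[24,[0,0,0],[0,0,0]],[30,[0,0,0],[0,0,0]],[40,[0,0,0],[0,0,0]],[60,[0,0,0],[0,0,0]],[60,[0,0,0],[0,0,0]],[60,[0,0,0],[0,0,0]],[60,[0,0,0],[0,0,0]],[60,[0,0,0],[0,0,0]]]' && python3 -m handwheel '[[60,[0,0,5],[0,0,0]],[60,[0,0,10],[0,0,0]],[60,[0,0,15],[0,0,0]],[60,[0,0,15],[0,0,0]],[60,[0,0,15],[0,0,0]],[60,[0,0,20],[0,0,0]],[60,[0,0,20],[0,0,0]],[60,[0,0,20],[0,0,0]],[60,[0,0,20],[0,0,0]],[60,[0,0,0],[0,0,0]]]'; python3 - <<'E'
from h import *
cv2.imwrite("pics/w5.png",read_camera("wrist"));cv2.imwrite("pics/s5.png",cv2.resize(read_camera("scene")[60:300,60:300],(600,600)))
s=state();print(s["eef_pos"],s["force"])
E
```

```text
time_s: 16.53
eef_pos: [0.5019, -0.2775, 0.1264]
eef_rot: [-1.211, 1.206, -1.206]
force: [-0.5, 0.1, 0.4]
gripper_width: 0.592
time_s: 17.37
eef_pos: [0.5029, -0.2781, 0.2713]
eef_rot: [-1.21, 1.2, -1.211]
force: [-0.6, 0.8, 0.6]
gripper_width: 0.6
[ 0.50193499 -0.2775087   0.26749891] [-0.08341083 -0.37802508 -0.0636285 ]
```

View pics/s5.png

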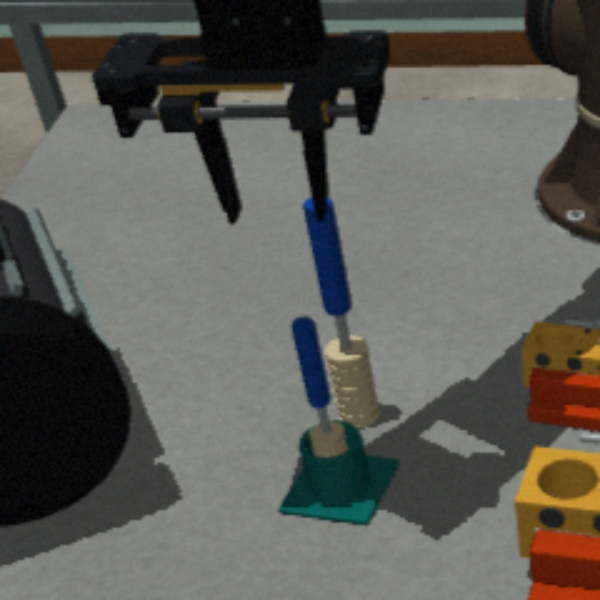

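View pics/w5.png

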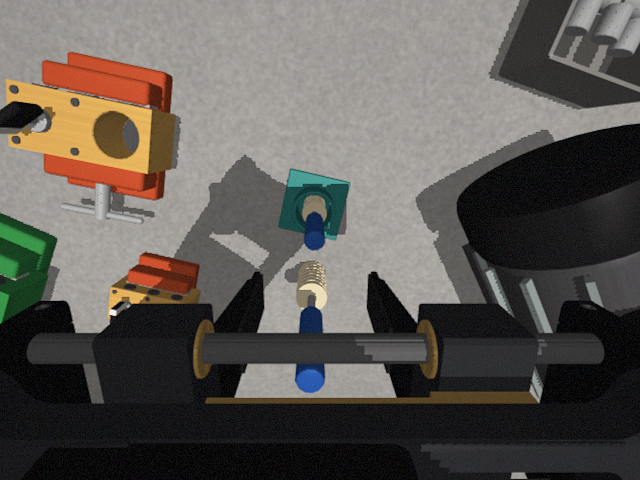

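```bash
python3 -m handwheel '[[60,[5,14,0],[0,0,3]],[60,[5,14,0],[0,0,6]],[60,[5,14,0],[0,0,6]],[60,[5,14,0],[0,0,6]],[60,[5,14,0],[0,0,6]],[60,[5,14,0],[0,0,6]],[60,[5,14,0],[0,0,6]],[60,[5,14,0],[0,0,6]],[60,[5,14,0],[0,0,6]],[60,[5,14,0],[0,0,6]]]' && python3 -m handwheel '[[60,[5,14,0],[0,0,7]],[60,[5,14,0],[0,0,7]],[60,[5,14,0],[0,0,7]],[60,[5,14,0],[0,0,7]],[60,[5,14,0],[0,0,7]],[60,[5,14,0],[0,0,7]],[60,[5,14,0],[0,0,7]],[60,[5,14,0],[0,0,7]],[60,[5,14,-5],[0,0,7]],[60,[4,8,-5],[0,0,3]]]' ; python3 - <<'E'
from h import *
cm=cam("wrist");cv2.imwrite("pics/w6.png",read_camera("wrist"))
s=state();M=R.from_rotvec(s["eef_rot"]).as_matrix();print(M.round(3))
print(s["eef_pos"],"jaw yaw",np.degrees(np.arctan2(M[1,0],M[0,0])),np.degrees(s["joints"]).round(1))
print(proj(cm,[.601,-.0042,.131]))
E
```

```text
time_s: 18.3
eef_pos: [0.5517, -0.1367, 0.2655]
eef_rot: [-1.525, 0.445, -0.442]
force: [0.2, 0.5, 0.4]
gripper_width: 0.602
time_s: 19.13
eef_pos: [0.6008, -0.0022, 0.2555]
eef_rot: [-1.521, -0.46, 0.462]
force: [0.4, -0.3, -0.6]
gripper_width: 0.598
[[ 0.831 -0.003 -0.556]
 [ 0.556  0.001  0.831]
 [-0.002 -1.     0.002]]
[ 0.60087109 -0.00144101  0.25428681] jaw yaw 33.75196964758956 [ -6.4  24.1  89.8   0.   66.2 -40.2]
[313.94868244 233.84985949]
```

View pics/w6.png

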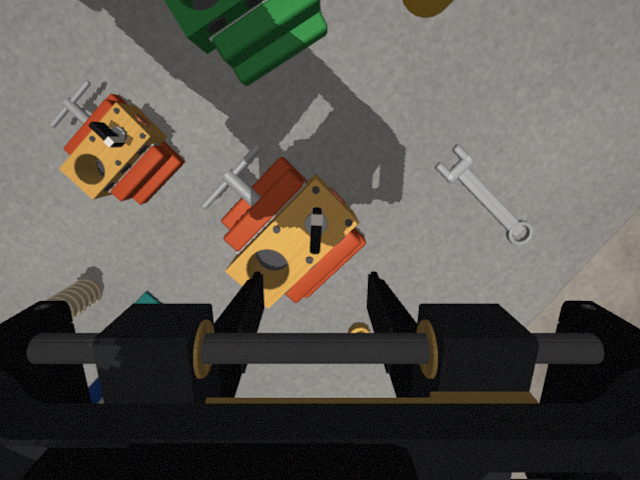

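```bash
python3 - <<'E'
from h import *
w=cv2.imread("pics/w6.png")
c=cv2.resize(w[190:270,275:355],(640,640)[::1],interpolation=cv2.INTER_CUBIC)[:600]
cv2.imwrite("pics/c11.png",c)
E
```

```text
(no output)
```

View pics/c11.png

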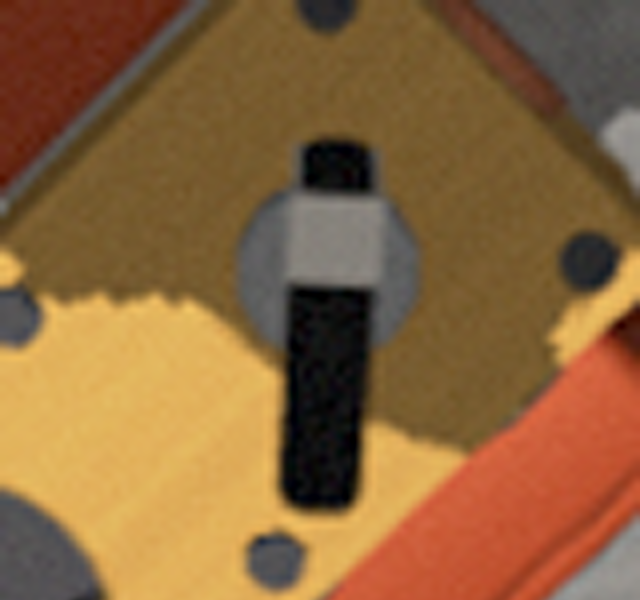

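```bash
python3 -m handwheel '[[60,[0,0,-10],[0,0,-3]],[60,[0,0,-20],[0,0,0]],[60,[0,0,-20],[0,0,0]],[60,[0,0,-20],[0,0,0]],[60,[0,0,-20],[0,0,0]],[60,[0,0,-20],[0,0,0]],[60,[0,0,-20],[0,0,0]],[60,[0,0,-14],[0,0,0]],[60,[0,0,-9],[0,0,0]],[60,[0,0,-5],[0,0,0]]]' ; python3 - <<'E'
from h import *
cm=cam("wrist");cv2.imwrite("pics/w7.png",read_camera("wrist")); sc=read_camera("scene")
cv2.imwrite("pics/s7.png",cv2.resize(sc[130:330,200:400],(600,600)))
s=state();M=R.from_rotvec(s["eef_rot"]).as_matrix();print(M.round(3))
print(s["eef_pos"],s["force"],"jaw yaw",np.degrees(np.arctan2(M[1,0],M[0,0])))
E
```

```text
time_s: 20.02
eef_pos: [0.6002, -0.0037, 0.0969]
eef_rot: [-1.53, -0.411, 0.415]
force: [-0.4, 0.2, -0.3]
gripper_width: 0.6
[[ 0.864 -0.001 -0.503]
 [ 0.503  0.     0.864]
 [-0.001 -1.     0.001]]
[ 0.6005945  -0.00368609  0.09786475] [-0.2177075   0.54897606 -0.89984099] jaw yaw 30.219585637141133
```

View pics/w7.png

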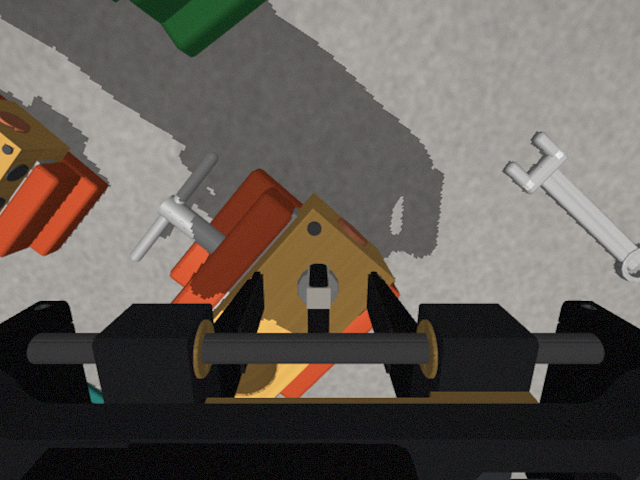

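View pics/s7.png

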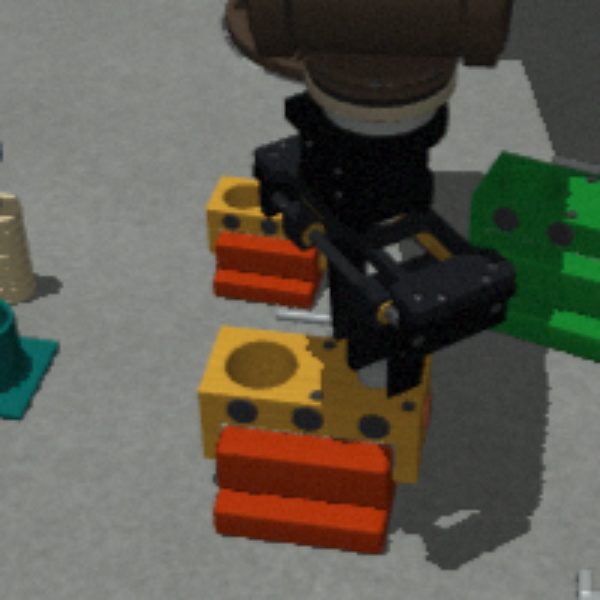

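```bash
python3 -m handwheel '[[40,[1.5,1,0],[0,0,0]],[20,[0,0,0],[0,0,0]],[0,[0,0,0],[0,0,0]],[0,[0,0,0],[0,0,0]],[0,[0,0,0],[0,0,0]],[0,[0,0,0],[0,0,0]],[0,[0,0,0],[0,0,0]],[0,[0,0,0],[0,0,0]],[0,[0,0,0],[0,0,0]],[0,[0,0,0],[0,0,0]]]' && python3 -m handwheel '[[0,[0,0,0],[0,0,0]],[0,[0,0,0],[0,0,0]],[0,[0,0,0],[0,0,0]],[0,[0,0,0],[0,0,0]],[0,[0,0,0],[0,0,0]],[0,[0,0,0],[0,0,0]],[0,[0,0,0],[0,0,0]],[0,[0,0,0],[0,0,0]],[0,[0,0,0],[0,0,0]],[0,[0,0,0],[0,0,0]]]'; python3 - <<'E'
from h import *
s=state();print(s["eef_pos"],s["force"],s["wrist_torque"],s["gripper_width"])
E
```

```text
time_s: 20.95
eef_pos: [0.6015, -0.003, 0.0985]
eef_rot: [-1.531, -0.412, 0.416]
force: [-5.5, -3.6, 4.3]
gripper_width: 0.105
time_s: 21.78
eef_pos: [0.6015, -0.003, 0.0985]
eef_rot: [-1.531, -0.412, 0.416]
force: [-5.0, -3.4, 4.3]
gripper_width: 0.104
[ 0.60152649 -0.00299512  0.09854245] [-5.01507807 -3.44010451  4.25316022] [-0.63970919  0.73167022 -0.06622639] 0.10442888080238966
```

```bash
python3 -m handwheel '[[0,[-1,-0.6,0],[0,0,0]],[0,[0,0,0],[0,0,-3]],[0,[0,0,0],[0,0,-6]],[0,[0,0,0],[0,0,-6]],[0,[0,0,0],[0,0,-6]],[0,[0,0,0],[0,0,-6]],[0,[0,0,0],[0,0,-6]],[0,[0,0,0],[0,0,-6]],[0,[0,0,0],[0,0,-3]],[0,[0,0,0],[0,0,0]]]'; cat > t.py <<'E'
from h import *
s=state();M=R.from_rotvec(s["eef_rot"]).as_matrix()
print(s["eef_pos"].round(4),s["force"].round(1),s["wrist_torque"].round(2),s["gripper_width"].round(3),"yaw",np.degrees(np.arctan2(M[1,0],M[0,0])).round(2),np.degrees(s["joints"][5]).round(1),s["tau"][5].round(2))
E
python3 t.py
```

```text
time_s: 22.62
eef_pos: [0.6021, -0.003, 0.0986]
eef_rot: [-1.564, 0.161, -0.164]
force: [3.3, 1.2, -1.2]
gripper_width: 0.109Traceback (most recent call last):
  File "t.py", line 3, in <module>
    print(s["eef_pos"].round(4),s["force"].round(1),s["wrist_torque"].round(2),s["gripper_width"].round(3),"yaw",np.degrees(np.arctan2(M[1,0],M[0,0])).round(2),np.degrees(s["joints"][5]).round(1),s["tau"][5].round(2))
                                                                               ^^^^^^^^^^^^^^^^^^^^^^^^
AttributeError: 'float' object has no attribute 'round'
```

```bash
sed -i 's/s\["gripper_width"\].round(3)/round(s["gripper_width"],3)/' t.py; python3 t.py; python3 -m handwheel '[[0,[0,0,0],[0,0,-3]],[0,[0,0,0],[0,0,-6]],[0,[0,0,0],[0,0,-6]],[0,[0,0,0],[0,0,-6]],[0,[0,0,0],[0,0,-6]],[0,[0,0,0],[0,0,-6]],[0,[0,0,0],[0,0,-6]],[0,[0,0,0],[0,0,-6]],[0,[0,0,0],[0,0,-6]],[0,[0,0,0],[0,0,0]]]'; python3 t.py; python3 - <<'E'
from h import *
cv2.imwrite("pics/w8.png",read_camera("wrist"))
E
```

```text
[ 0.6021 -0.003   0.0986] [ 3.3  1.2 -1.2] [ 0.29 -0.73 -0.05] 0.109 yaw -11.88 5.3 1.1
time_s: 23.45
eef_pos: [0.6028, -0.0035, 0.0986]
eef_rot: [-1.395, 0.852, -0.858]
force: [7.0, -1.9, -3.1]
gripper_width: 0.105
[ 0.6028 -0.0035  0.0986] [ 7.  -1.9 -3.1] [-0.33 -1.24  0.05] 0.105 yaw -62.97 56.4 1.76
```

View pics/w8.png

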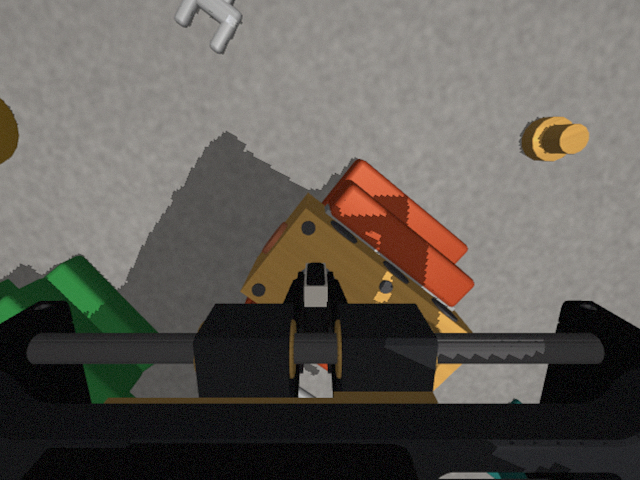

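```bash
python3 -m handwheel '[[0,[1,-0.5,0],[0,0,-3]],[0,[0,0,0],[0,0,-5]],[0,[0,0,0],[0,0,-5]],[0,[0,0,0],[0,0,-5]],[0,[0,0,0],[0,0,-5]],[0,[0,0,0],[0,0,-3]],[0,[0,0,0],[0,0,-2]],[0,[0,0,0],[0,0,-2]],[0,[0,0,0],[0,0,0]],[0,[0,0,0],[0,0,0]]]'; python3 t.py
```

```text
time_s: 24.33
eef_pos: [0.6029, -0.004, 0.0986]
eef_rot: [-1.187, 1.241, -1.244]
force: [3.8, -3.3, -1.0]
gripper_width: 0.103
[ 0.6029 -0.004   0.0986] [ 3.8 -3.3 -1. ] [-0.66 -0.78 -0.05] 0.103 yaw -92.6 86.0 0.12
```

```bash
python3 -m handwheel '[[0,[0,0,0],[0,0,-1]],[0,[0,0,0],[0,0,-1]],[0,[0,0,0],[0,0,-1]],[0,[0,0,0],[0,0,-1]],[0,[0,0,0],[0,0,-1]],[0,[0,0,0],[0,0,-1]],[0,[0,0,0],[0,0,0]],[0,[0,0,0],[0,0,0]],[0,[0,0,0],[0,0,0]],[0,[0,0,0],[0,0,0]]]'; python3 t.py;  python3 -m handwheel '[[0,[0,0,0],[0,0,-1]],[0,[0,0,0],[0,0,0]],[0,[0,0,0],[0,0,-1]],[0,[0,0,0],[0,0,0]],[0,[0,0,0],[0,0,-1]],[0,[0,0,0],[0,0,0]],[0,[0,0,0],[0,0,0]],[0,[0,0,0],[0,0,0]],[0,[0,0,0],[0,0,0]],[0,[0,0,0],[0,0,0]]]'; python3 t.py
```

```text
time_s: 25.17
eef_pos: [0.6029, -0.0041, 0.0986]
eef_rot: [-1.134, 1.318, -1.32]
force: [4.6, -4.5, -1.5]
gripper_width: 0.102
[ 0.6029 -0.0041  0.0986] [ 4.6 -4.5 -1.5] [-0.84 -0.75 -0.07] 0.102 yaw -98.62 92.0 -0.06
time_s: 26.0
eef_pos: [0.6029, -0.0041, 0.0986]
eef_rot: [-1.107, 1.355, -1.358]
force: [3.5, -4.4, -1.4]
gripper_width: 0.101
[ 0.6029 -0.0041  0.0986] [ 3.5 -4.4 -1.4] [-0.82 -0.7   0.4 ] 0.101 yaw -101.57 95.0 0.37
```

```bash
python3 -m handwheel '[[0,[0,0,0],[0,0,-1]],[0,[0,0,0],[0,0,0]],[0,[0,0,0],[0,0,0]],[0,[0,0,0],[0,0,0]],[0,[0,0,0],[0,0,0]],[0,[0,0,0],[0,0,0]],[0,[0,0,0],[0,0,0]],[0,[0,0,0],[0,0,0]],[0,[0,0,0],[0,0,0]],[0,[0,0,0],[0,0,0]]]'; python3 t.py; python3 - <<'E'
from h import *
cv2.imwrite("pics/w9.png",read_camera("wrist"))
E
```

```text
time_s: 26.83
eef_pos: [0.6029, -0.0041, 0.0986]
eef_rot: [-1.098, 1.367, -1.37]
force: [4.3, -5.1, -0.9]
gripper_width: 0.106
[ 0.6029 -0.0041  0.0986] [ 4.3 -5.1 -0.9] [-0.8  -0.67  0.57] 0.106 yaw -102.54 96.0 0.62
```

View pics/w9.png

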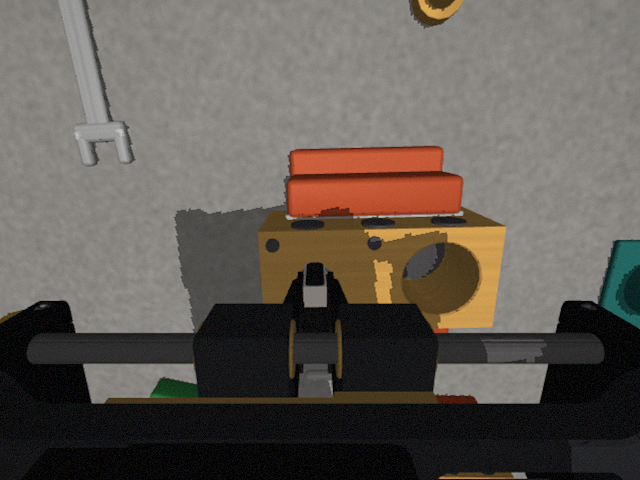

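The screw has seated: the resisting torque climbed from about 0 to 0.57 N m between yaw −99° and −102.5°. Now I'll back it off a quarter turn.

```bash
python3 -m handwheel '[[0,[0,0,0],[0,0,1]],[0,[0,0,0],[0,0,3]],[0,[0,0,0],[0,0,5]],[0,[0,0,0],[0,0,6]],[0,[0,0,0],[0,0,6]],[0,[0,0,0],[0,0,6]],[0,[0,0,0],[0,0,6]],[0,[0,0,0],[0,0,6]],[0,[0,0,0],[0,0,6]],[0,[0,0,0],[0,0,3]]]'; python3 t.py;  python3 -m handwheel '[[0,[0,0,0],[0,0,5]],[0,[0,0,0],[0,0,6]],[0,[0,0,0],[0,0,6]],[0,[0,0,0],[0,0,6]],[0,[0,0,0],[0,0,6]],[0,[0,0,0],[0,0,6]],[0,[0,0,0],[0,0,5]],[0,[0,0,0],[0,0,3]],[0,[0,0,0],[0,0,1]],[0,[0,0,0],[0,0,0]]]'; python3 t.py; python3 - <<'E'
from h import *
for n in("wrist","scene","top"): cv2.imwrite(f"pics/{n}10.png",read_camera(n))
E
```

```text
time_s: 27.72
eef_pos: [0.6028, -0.0034, 0.0986]
eef_rot: [-1.441, 0.738, -0.74]
force: [3.8, 0.5, -1.1]
gripper_width: 0.103
[ 0.6028 -0.0034  0.0986] [ 3.8  0.5 -1.1] [ 0.1  -0.68 -0.07] 0.103 yaw -54.29 47.7 0.06
time_s: 28.55
eef_pos: [0.6021, -0.003, 0.0985]
eef_rot: [-1.565, 0.147, -0.146]
force: [0.1, 5.0, 2.8]
gripper_width: 0.098
[ 0.6021 -0.003   0.0985] [0.1 5.  2.8] [ 0.91 -0.15  0.05] 0.098 yaw -10.68 4.1 -0.48
```

View pics/wrist10.png

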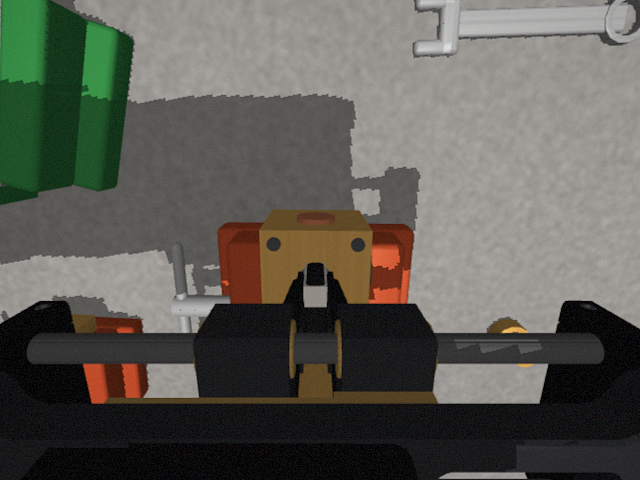

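View pics/scene10.png

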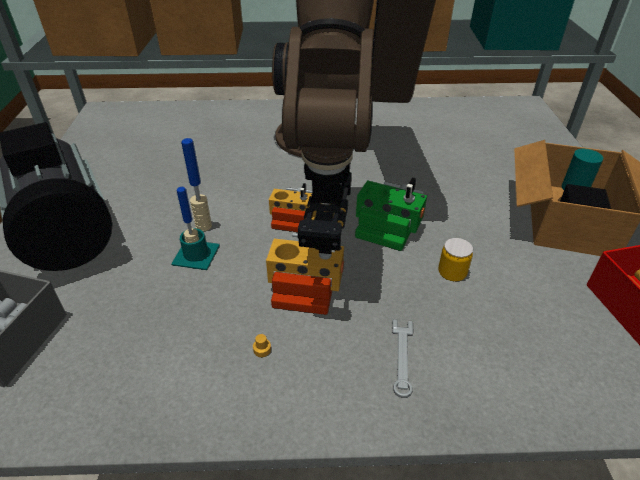

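The white end of the wing points along the block's length and its sides run parallel to the block's edges, so it is a quarter turn from the seat and still gripped. The brush is in its holder, and the tin, fitting and wrench haven't moved.

```bash
python3 -c "
from workcell import *
print(finish_job())"; python3 t.py
```

```text
the job is handed in; nothing more can be done
None
the job is handed in; nothing more can be done
```

The job is done and handed in at about 28.7 s of the 64 s allowed.

- **Brush:** I took the smaller brush from the teal holder and ran it to the chamber floor (16 N contact). I then raised it 38 mm and brought it down again (13 N contact). It is back upright in its holder, and pictures taken after release and at the end both show it there.
- **Adjuster:** I turned it clockwise until it seated. The resisting torque rose from about 0 to 0.57 N m between tool yaw −99° and −102.5°. I then backed it off to yaw −10.7°, about 90° from the seat, with roughly ±2° uncertainty in the seat angle. In the last wrist picture the wing is parallel to the block, with its white end away from the chamber. The gripper is still holding it, with about 6 N of side load.
- **Bystanders:** The tin, fitting and wrench look unmoved in the last scene picture.
- **Disagreements:** The wrist camera and the fixed cameras differed by about 4–5 mm in absolute position, so I worked mainly from relative distances and contact forces.

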